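Take the bore of the square plywood block with the telescoping gauge

ROBOT

A 6-joint arm with a two-finger parallel gripper is mounted at the origin on the work surface. World frame = base frame: x ahead of the robot, y to its left, z up, the work surface at z = 0. Lengths are in m, angles in rad, forces in N, time in s.
With the tool pointing down it reaches from about 0.375 to 0.9 m from the base axis. Payload 3.1 kg.
Tool frame: the origin (TCP) lies midway between the tips of the shut fingers; the grasp point (between the pads) lies 19 mm behind it; z points along the fingers, y is the line along which they close (so a half turn about z gives the same grasp; the last joint's range is limited). The gripper opens to 87 mm and grips with 3 to 60 N. Pads are 19 mm wide; open, the fingers measure 117 mm over their backs; the gripper's body (75 mm by 190 mm) begins 51 mm behind the grasp point.
Start: joints at [-1.401, 0.527, 1.433, -0, 1.181, -0.178], TCP at [0.214, -0.587, 0.196] pointing down, gripper open.
Joint ranges: [-3.08, 3.08], [-0.75, 2.2], [0.22, 2.44], [-1.43, 4.57], [0, 2.65], [-2.85, 2.85]. Speed limits (rad/s): [2.79, 2.79, 3.14, 3.14, 3.14, 3.14].

INTERFACE

Orientations are given as a unit quaternion [w, x, y, z].
In Python, from workcell import ctrl gives the robot as it stands.
- The arm moves only by the shell command python3 -m inch 'ROWS' [OPENING] [FORCE]. ROWS is JSON, a list of rows, each an object of numbers: "tx", "ty", "tz": the shift along the tool's x, y, z normalised to -1 to 1, where 1 is 0.02 m; "rx", "ry", "rz": the turn, a rotation vector about the tool's x, y, z normalised to -1 to 1, where 1 is 90 degrees. A call has 1 to 12 rows; each row shifts and turns the commanded pose from where the row before left it, along the tool's axes as they then stand; what a row does not reach is not made up. A row lasts 1/12 s, in which the tool goes at most 41.7 mm and 7.16 degrees, less where a joint would pass 70% of its speed; a pose out of reach is approached as far as the arm can. A call with a number of a shift or a turn outside -1 to 1 is refused whole. A call with a gripper value outside its range is refused whole. OPENING is the gripper command: -1 is fully open, 1 is shut, values between are in proportion, set as the call begins (- or left out, the last holds). The fingers move at their own pace and stop on an object; FORCE is the grip in N (left out, the last holds). Time passes only in rows, so rows that do not move let the fingers close. It gives the time, the measured TCP pose, the force, the opening and the grip force at its end, in the units of the state.
- ctrl.observe(): the state, without advancing time (a new reading comes with each control period).
- ctrl.camera(name): name is "scene" or "top" or "wrist"; returns a dict with "pixels" (400x640x3 uint8, red, green, blue), "K" (3x3 intrinsics, pixels), "dist_coeffs" ([k1, k2, p1, p2, k3] as OpenCV has them; the pictures are not rectified), "extrinsics" (4x4, takes a point from camera to world coordinates). Camera axes: x right, y down, z forward; pixel columns grow to the right and rows downward; lengths in m; the calibration is good to about 2 mm. A picture is of the moment at which its call begins. There is no depth.
- ctrl.finish_job(): hands the job in; it is judged then, once.
The state is a dict: "time_s": time; "joint_positions": joint angles; "joint_velocities": joint speeds; "joint_efforts": joint torques, N m; "tool_pos": TCP position; "tcp_rot": TCP orientation; "contact_force": force on the tool from outside, world axes, zero at the start; "moment": the same for the moment, N m; "finger_gap": finger opening in m; "gripper_force": force on a finger pad.
Only numpy, scipy, OpenCV 4.12 (cv2) and the standard library are available. Lean on these libraries where they do the work, as an engineer would, in place of code of your own. Each camera call takes 0.05 s, during which the arm holds its last target. There are 200 camera calls.

TASK

Lift the bore gauge out of its black stand by its ribbed sleeve, without pressing the sleeve down yet, and lower it straight into the round bore of the tall square plywood block until its collar rests on the block. There push the sleeve fully down, which lets the two plungers spring out to the bore wall and locks them, then draw the gauge straight out, still locked, and put it back in its stand, hanging by its collar and let go. The block stays upright where it is.

Things in the scene. Friction and masses are not known exactly. Their poses are not given: they have to be found in the camera images.
- gauge_grip (a point): Loose steel bore gauge, 0.23 kg, upright: head 28 mm across, 50 long, two brass plungers (30 mm over tips in, 53 out); collar 84 across, 6 thick; above, a ribbed aluminium sleeve 24 across, 50 long, to hold. Point: on the axis (z up), mid-sleeve while the sleeve is up, 43 mm above the collar's underside, 93 above the head's bottom; fixed to the stem: a pushed-down sleeve's middle is 10 mm below it.
- lock (a joint): The gauge's sleeve on its stem, m: 0 = up (plungers in, the start), 0.010 = fully down (plungers out and locked). Stiff: needs 8 to 12 N downward while the collar rests on something (more at the end stop), and stays down within 2 mm when let go; it carries the gauge's weight without slipping back. Do not press it down while lifting the gauge from the stand.
- block_bore (a point): Tall square block of light plywood with dark layer lines, 92 x 92 mm, 60 high, loose, 0.4 to 0.7 kg, with one upright bore 50 mm across, right through. The round hub and the low oblong piece with two small holes are other work. Point: centre of the bore's mouth, at the block's top face; z up along the bore. The gauge goes in at any yaw.
- stand_mouth (a point): The gauge's stand, fixed: a black upright round cup 90 mm across and 70 high on a slightly wider foot, inside 66 mm across and 64 deep. The gauge hangs in it by its collar on the rim, so its collar's underside is at the rim. Point: centre of the rim; z up.
Not all that is in view belongs to the job. Leave any green or red look-alike of the part that bears stand_mouth alone.

How it is judged:
By the outcome, as a careful person would: the job done as asked, in the order asked, and still so for the second after the job is handed in, with the robot touching nothing.
It also fails if it takes over 50 s, if anything falls off the work surface, if the arm or the gripper's body presses on something with over 40 N, if the wrist force passes 120 N, or if a joint passes its speed limit or range.

## Working session

There is one attempt and no reset: what is moved stays moved. The work goes in short steps, Python scripts to look and compute and a shell command to move; the robot and the scene stay as the last step left them, time stands still between calls to the robot, and variables do not carry over. Pictures are saved under pics/ and viewed, at most 10 in all, crops included, and the job is handed in when it is done.

```bash
ls; mkdir -p pics
cat > h.py <<'E'
import numpy as np,cv2,pickle
from workcell import ctrl
def snap(n,f):
    c=ctrl.camera(n);c={k:np.array(v) for k,v in c.items()};pickle.dump(c,open(f'pics/{f}.pkl','wb'))
    cv2.imwrite(f'pics/{f}.png',c['pixels'][:,:,::-1]);return c
def ld(f):return pickle.load(open(f'pics/{f}.pkl','rb'))
def ray(c,uv,z):
    p=cv2.undistortPoints(np.array([[uv]],float),c['K'],c['dist_coeffs'])[0,0]
    E=c['extrinsics'];d=E[:3,:3]@np.r_[p,1];o=E[:3,3];return o+d*(z-o[2])/d[2]
def proj(c,P):
    E=np.linalg.inv(c['extrinsics']);r=cv2.Rodrigues(E[:3,:3])[0]
    return cv2.projectPoints(np.array(P,float).reshape(-1,3),r,E[:3,3],c['K'],c['dist_coeffs'])[0][:,0]
E
python3 - <<'E'
from h import *
a=snap('top','top0');b=snap('scene','scene0')
for c in(a,b):print(c['K'].round(1).tolist(),c['extrinsics'].round(3).tolist())
print(ctrl.observe())
E
```

```text
pics
[[484.9, 0.0, 317.1], [0.0, 484.9, 197.5], [0.0, 0.0, 1.0]] [[-0.009, -0.997, 0.08, 0.457], [-1.0, 0.008, -0.012, -0.086], [0.011, -0.08, -0.997, 1.324], [0.0, 0.0, 0.0, 1.0]]
[[399.0, 0.0, 323.2], [0.0, 399.0, 196.5], [0.0, 0.0, 1.0]] [[-0.354, 0.503, -0.788, 1.386], [0.935, 0.204, -0.289, 0.183], [0.016, -0.84, -0.543, 0.668], [0.0, 0.0, 0.0, 1.0]]
{'time_s': 0.1, 'joint_positions': array([-1.40049511e+00,  5.28339919e-01,  1.43377815e+00,  1.31480515e-05,
        1.18142267e+00, -1.78472192e-01]), 'joint_velocities': array([ 0.00158472, -0.0059837 , -0.0033996 , -0.00085294, -0.00050308,
       -0.00098983]), 'joint_efforts': array([-1.53173465e-05, -4.40984809e+01, -1.77150357e+01,  6.34027692e-02,
        5.33675216e-02, -4.90903744e-05]), 'tool_pos': array([ 0.21351532, -0.58663547,  0.19538874]), 'tcp_rot': array([-9.74007939e-04,  9.84833100e-01,  1.73501632e-01,  1.00588746e-05]), 'contact_force': array([ 0.11779371, -0.19144881,  0.11252561]), 'moment': array([-0.06996149,  0.01695084,  0.00181879]), 'gripper_force': 0.0, 'finger_gap': 0.08696851427929903}
```

View pics/top0.png

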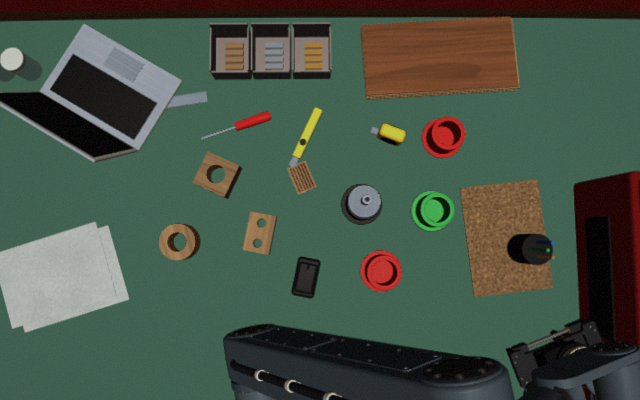

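View pics/scene0.png

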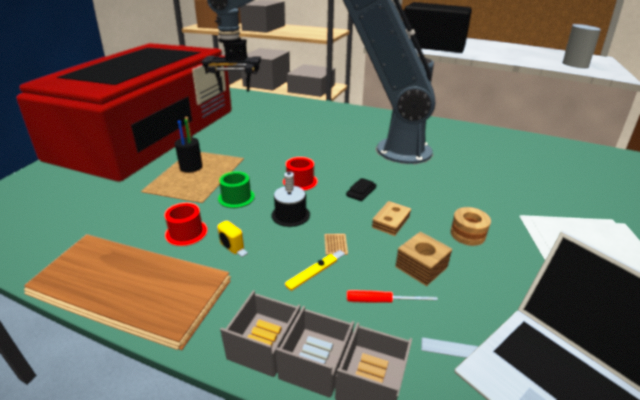

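The top view shows the gauge in its black stand, with the collar near (363,201) and the sleeve top near (366,199). The block's bore is near (216,174). The ring hub at (178,242), the two-hole piece and the red and green cups are distractors.

Run:
```python
from h import *
a=ld('top0');b=ld('scene0')
print('collar top',ray(a,(363,201.5),.076),'sleeve top',ray(a,(366.5,199),.138),'scene sleeve top',ray(b,(289,174),.138))
print('bore',ray(a,(216,174),.06),'scene bore',ray(b,(426,249),.06))
A=cv2.resize(a['pixels'][140:240,335:395],None,fx=6,fy=6,interpolation=2)
B=cv2.resize(a['pixels'][130:230,186:256],None,fx=6,fy=6,interpolation=2)
cv2.imwrite('pics/cr.png',np.hstack([A,B])[:,:,::-1])
```

```text
collar top [ 0.54645008 -0.21950245  0.076     ] sleeve top [ 0.54811072 -0.22158751  0.138     ] scene sleeve top [ 0.54756741 -0.22311719  0.138     ]
bore [0.62297898 0.1635061  0.06      ] scene bore [0.62573857 0.16527703 0.06      ]
```

View pics/cr.png

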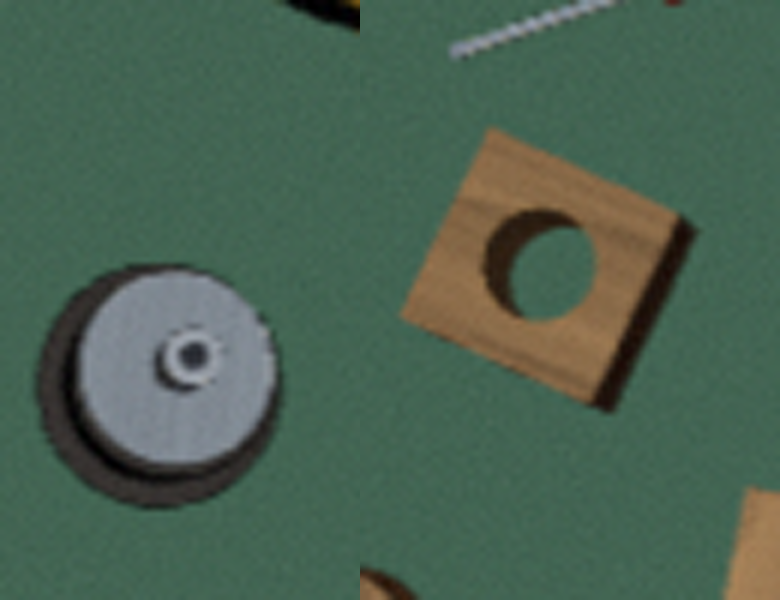

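Both cameras agree: the gauge is at about (0.548,-0.222) and the bore at about (0.624,0.165). I'm moving over the gauge now.

```bash
python3 -m inch '[{"tx":1,"ty":-0.52},{"tx":1,"ty":-0.52},{"tx":1,"ty":-0.52},{"tx":1,"ty":-0.52},{"tx":1,"ty":-0.52},{"tx":1,"ty":-0.52},{"tx":1,"ty":-0.52},{"tx":1,"ty":-0.52},{"tx":1,"ty":-0.52},{"tx":1,"ty":-0.52},{"tx":1,"ty":-0.52}]' -1
python3 -m inch '[{"tx":1,"ty":-0.52},{"tx":1,"ty":-0.52},{"tx":1,"ty":-0.52},{"tx":1,"ty":-0.52},{"tx":1,"ty":-0.52},{"tx":1,"ty":-0.52},{"tx":1,"ty":-0.52},{"tx":1,"ty":-0.52},{"tx":1,"ty":-0.52},{"tx":1,"ty":-0.52},{"tx":0.9,"ty":-0.4},{}]'
python3 - <<'E'
from h import *
c=snap('wrist','w1');print(c['extrinsics'].round(3).tolist(),c['K'][0,0])
print(proj(c,[[.548,-.222,.138],[.548,-.222,.076]]))
o=ctrl.observe();print(o['tool_pos'],o['tcp_rot'])
E
```

```text
[[0.342, -0.899, -0.274, 0.29], [-0.94, -0.327, -0.099, -0.559], [-0.0, 0.292, -0.956, 0.383], [0.0, 0.0, 0.0, 1.0]] 292.0579013328796
[[-116.00128771 -587.81844124]
 [  -6.76193669 -415.13891881]]
[ 0.21352803 -0.58671994  0.19548202] [-8.73793641e-04  9.84830136e-01  1.73518989e-01 -1.70125610e-06]$[0]: bad value
$[0]: bad value
```

View pics/w1.png

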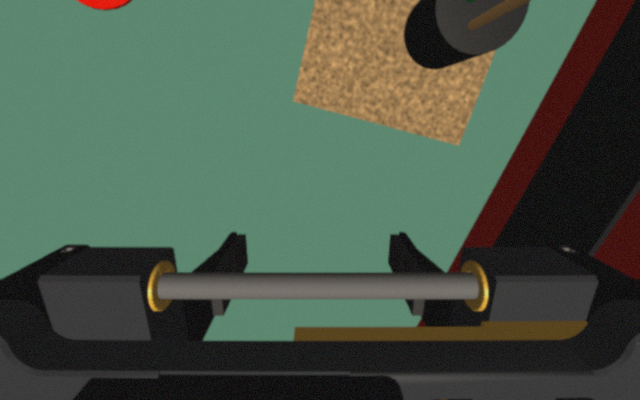

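The arm didn't move: the rows were refused. The wrist view only shows the cork mat and pen cup. The rows may need all six keys.

```bash
python3 -m inch '[{"tx":1,"ty":-0.52,"tz":0,"rx":0,"ry":0,"rz":0}]' ; python3 -m inch --help | head -20
```

```text
time_s: 0.23
tool_pos: [0.2267, -0.5737, 0.1958]
tcp_rot: [0.001, 0.985, 0.172, -0.001]
contact_force: [1.3, 0.1, 0.7]
finger_gap: 0.0872
gripper_force: 0.0invalid input: not JSON, or not a number
```

```bash
python3 -m inch '[{"tx":1,"ty":-0.52,"tz":0,"rx":0,"ry":0,"rz":0},{"tx":1,"ty":-0.52,"tz":0,"rx":0,"ry":0,"rz":0},{"tx":1,"ty":-0.52,"tz":0,"rx":0,"ry":0,"rz":0},{"tx":1,"ty":-0.52,"tz":0,"rx":0,"ry":0,"rz":0},{"tx":1,"ty":-0.52,"tz":0,"rx":0,"ry":0,"rz":0},{"tx":1,"ty":-0.52,"tz":0,"rx":0,"ry":0,"rz":0},{"tx":1,"ty":-0.52,"tz":0,"rx":0,"ry":0,"rz":0},{"tx":1,"ty":-0.52,"tz":0,"rx":0,"ry":0,"rz":0},{"tx":1,"ty":-0.52,"tz":0,"rx":0,"ry":0,"rz":0},{"tx":1,"ty":-0.52,"tz":0,"rx":0,"ry":0,"rz":0}]'
python3 -m inch '[{"tx":1,"ty":-0.52,"tz":0,"rx":0,"ry":0,"rz":0},{"tx":1,"ty":-0.52,"tz":0,"rx":0,"ry":0,"rz":0},{"tx":1,"ty":-0.52,"tz":0,"rx":0,"ry":0,"rz":0},{"tx":1,"ty":-0.52,"tz":0,"rx":0,"ry":0,"rz":0},{"tx":1,"ty":-0.52,"tz":0,"rx":0,"ry":0,"rz":0},{"tx":1,"ty":-0.52,"tz":0,"rx":0,"ry":0,"rz":0},{"tx":1,"ty":-0.52,"tz":0,"rx":0,"ry":0,"rz":0},{"tx":1,"ty":-0.52,"tz":0,"rx":0,"ry":0,"rz":0},{"tx":0,"ty":0,"tz":0,"rx":0,"ry":0,"rz":0},{"tx":0,"ty":0,"tz":0,"rx":0,"ry":0,"rz":0}]'
python3 - <<'E'
from h import *
c=snap('wrist','w2')
print(proj(c,[[.548,-.222,.138],[.548,-.222,.076]]))
E
```

```text
time_s: 1.07
tool_pos: [0.3818, -0.4035, 0.196]
tcp_rot: [-0.0, 0.985, 0.173, -0.0]
contact_force: [0.3, -0.3, 0.4]
finger_gap: 0.0871
gripper_force: 0.0
time_s: 1.9
tool_pos: [0.5035, -0.2708, 0.1959]
tcp_rot: [-0.0, 0.985, 0.175, -0.0]
contact_force: [-0.1, -0.7, -0.5]
finger_gap: 0.0871
gripper_force: 0.0
[[280.99623895 139.11071479]
 [288.1311373  133.49739381]]
```

View pics/w2.png

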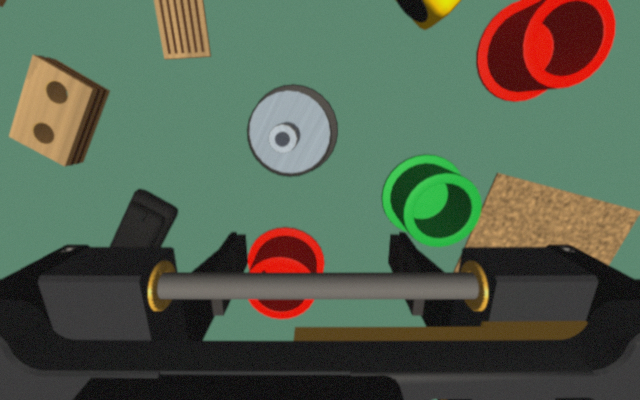

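The wrist view shows the collar centre at (291.5,131) and the sleeve top at (283,139), both within 3 px of my estimate.

```bash
cat >> h.py <<'E'
from scipy.spatial.transform import Rotation as R
def todo(P):
    o=ctrl.observe();q=np.array(o['tcp_rot']);m=R.from_quat(np.r_[q[1:],q[0]]).as_matrix()
    print('tcp',o['tool_pos'].round(4),'units',(m.T@(np.array(P)-o['tool_pos'])/.02).round(2))
E
python3 - <<'E'
from h import *
c=ld('w2');s=ray(c,(283,139),.138);k=ray(c,(291.5,130.5),.076);print(s,k)
print('pred base',proj(c,[[.547,-.222,.138]]))
todo([(s[0]+k[0])/2,(s[1]+k[1])/2,.094])
E
```

```text
[ 0.54865599 -0.22352945  0.138     ] [ 0.55205204 -0.22429502  0.076     ]
pred base [[280.6214869  140.26241369]]
tcp [ 0.503  -0.2716  0.196 ] units [ 3.05 -1.43  5.1 ]
```

```bash
python3 -m inch '[{"tx":1,"ty":-0.5,"tz":0,"rx":0,"ry":0,"rz":0},{"tx":1,"ty":-0.5,"tz":0,"rx":0,"ry":0,"rz":0},{"tx":1,"ty":-0.43,"tz":0,"rx":0,"ry":0,"rz":0},{"tx":0,"ty":0,"tz":0.7,"rx":0,"ry":0,"rz":0},{"tx":0,"ty":0,"tz":1,"rx":0,"ry":0,"rz":0},{"tx":0,"ty":0,"tz":1,"rx":0,"ry":0,"rz":0},{"tx":0,"ty":0,"tz":1,"rx":0,"ry":0,"rz":0},{"tx":0,"ty":0,"tz":0.8,"rx":0,"ry":0,"rz":0},{"tx":0,"ty":0,"tz":0.5,"rx":0,"ry":0,"rz":0},{"tx":0,"ty":0,"tz":0,"rx":0,"ry":0,"rz":0}]'
python3 -m inch '[{"tx":0,"ty":0,"tz":0,"rx":0,"ry":0,"rz":0},{"tx":0,"ty":0,"tz":0,"rx":0,"ry":0,"rz":0},{"tx":0,"ty":0,"tz":0,"rx":0,"ry":0,"rz":0},{"tx":0,"ty":0,"tz":0,"rx":0,"ry":0,"rz":0},{"tx":0,"ty":0,"tz":0,"rx":0,"ry":0,"rz":0},{"tx":0,"ty":0,"tz":0,"rx":0,"ry":0,"rz":0},{"tx":0,"ty":0,"tz":0,"rx":0,"ry":0,"rz":0},{"tx":0,"ty":0,"tz":0,"rx":0,"ry":0,"rz":0}]' 1 40
```

```text
time_s: 2.78
tool_pos: [0.5477, -0.2245, 0.0939]
tcp_rot: [-0.002, 0.985, 0.173, -0.002]
contact_force: [-0.5, -0.2, 0.5]
finger_gap: 0.087
gripper_force: 0.0
time_s: 3.45
tool_pos: [0.5499, -0.2243, 0.0964]
tcp_rot: [0.0, 0.985, 0.174, 0.0]
contact_force: [0.3, -0.5, 0.4]
finger_gap: 0.0417
gripper_force: 0.0
```

```bash
python3 -m inch '[{"tx":0,"ty":0,"tz":0,"rx":0,"ry":0,"rz":0},{"tx":0,"ty":0,"tz":0,"rx":0,"ry":0,"rz":0},{"tx":0,"ty":0,"tz":0,"rx":0,"ry":0,"rz":0},{"tx":0,"ty":0,"tz":0,"rx":0,"ry":0,"rz":0},{"tx":0,"ty":0,"tz":0,"rx":0,"ry":0,"rz":0},{"tx":0,"ty":0,"tz":0,"rx":0,"ry":0,"rz":0}]'
```

```text
time_s: 3.95
tool_pos: [0.5496, -0.224, 0.0962]
tcp_rot: [-0.0, 0.985, 0.174, -0.0]
contact_force: [-0.2, 2.1, 1.5]
finger_gap: 0.0224
gripper_force: 40.0
```

```bash
python3 -m inch '[{"tx":0,"ty":0,"tz":-0.3,"rx":0,"ry":0,"rz":0},{"tx":0,"ty":0,"tz":-0.6,"rx":0,"ry":0,"rz":0},{"tx":0,"ty":0,"tz":-0.8,"rx":0,"ry":0,"rz":0},{"tx":0,"ty":0,"tz":-0.8,"rx":0,"ry":0,"rz":0},{"tx":0,"ty":0,"tz":-0.8,"rx":0,"ry":0,"rz":0},{"tx":0,"ty":0,"tz":-0.7,"rx":0,"ry":0,"rz":0},{"tx":0,"ty":0,"tz":-0.3,"rx":0,"ry":0,"rz":0},{"tx":0,"ty":0,"tz":0,"rx":0,"ry":0,"rz":0},{"tx":0,"ty":0,"tz":0,"rx":0,"ry":0,"rz":0}]'
python3 - <<'E'
from h import *
todo([.624,.165,.175])
E
```

```text
time_s: 4.7
tool_pos: [0.5496, -0.2244, 0.182]
tcp_rot: [0.0, 0.985, 0.173, -0.0]
contact_force: [-0.1, -0.2, -4.0]
finger_gap: 0.0227
gripper_force: 40.0
tcp [ 0.5496 -0.2244  0.182 ] units [ 10.15 -17.03   0.35]
```

```bash
python3 -m inch '[{"tx":0.18,"ty":-0.5,"tz":0,"rx":0,"ry":0,"rz":0},{"tx":0.36,"ty":-1,"tz":0,"rx":0,"ry":0,"rz":0},{"tx":0.36,"ty":-1,"tz":0,"rx":0,"ry":0,"rz":0},{"tx":0.36,"ty":-1,"tz":0,"rx":0,"ry":0,"rz":0},{"tx":0.36,"ty":-1,"tz":0,"rx":0,"ry":0,"rz":0},{"tx":0.36,"ty":-1,"tz":0,"rx":0,"ry":0,"rz":0},{"tx":0.36,"ty":-1,"tz":0,"rx":0,"ry":0,"rz":0},{"tx":0.36,"ty":-1,"tz":0,"rx":0,"ry":0,"rz":0},{"tx":0.36,"ty":-1,"tz":0,"rx":0,"ry":0,"rz":0}]'
python3 -m inch '[{"tx":0.36,"ty":-1,"tz":0,"rx":0,"ry":0,"rz":0},{"tx":0.36,"ty":-1,"tz":0,"rx":0,"ry":0,"rz":0},{"tx":0.36,"ty":-1,"tz":0,"rx":0,"ry":0,"rz":0},{"tx":0.36,"ty":-1,"tz":0,"rx":0,"ry":0,"rz":0},{"tx":0.36,"ty":-1,"tz":0,"rx":0,"ry":0,"rz":0},{"tx":0.36,"ty":-1,"tz":0,"rx":0,"ry":0,"rz":0},{"tx":0.36,"ty":-1,"tz":0,"rx":0,"ry":0,"rz":0},{"tx":0.18,"ty":-0.8,"tz":0,"rx":0,"ry":0,"rz":0},{"tx":0.1,"ty":-0.4,"tz":0,"rx":0,"ry":0,"rz":0},{"tx":0,"ty":0,"tz":0,"rx":0,"ry":0,"rz":0},{"tx":0,"ty":0,"tz":0,"rx":0,"ry":0,"rz":0}]'
python3 - <<'E'
from h import *
c=snap('wrist','w3')
print(proj(c,[[.624,.165,.06]]))
todo([.624,.165,.175])
E
```

```text
time_s: 5.45
tool_pos: [0.5479, -0.0416, 0.181]
tcp_rot: [-0.001, 0.985, 0.174, -0.001]
contact_force: [-0.5, -0.1, -1.7]
finger_gap: 0.023
gripper_force: 40.0
time_s: 6.37
tool_pos: [0.5451, 0.1297, 0.1816]
tcp_rot: [0.0, 0.985, 0.174, -0.001]
contact_force: [0.6, -0.8, -1.8]
finger_gap: 0.0229
gripper_force: 40.0
[[311.62277829 105.306356  ]]
tcp [0.5455 0.1291 0.1818] units [ 4.3  -0.34  0.33]
```

View pics/w3.png

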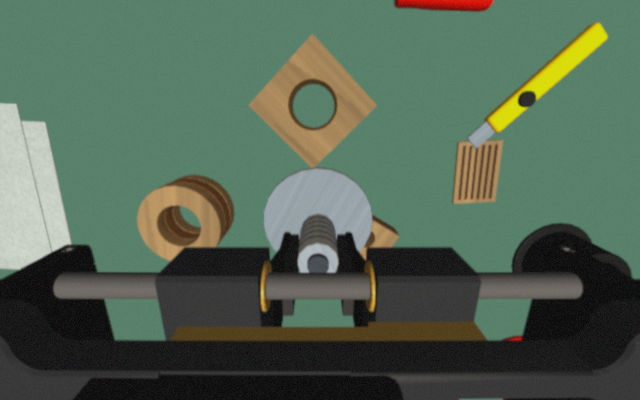

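The bore mouth is centred at (312.5,104.5), within 1 px of the prediction. The gauge hangs with its collar at about (318,217). I'll check it for tilt numerically.

Run:
```python
from h import *
c=ld('w3');print(ray(c,(312.5,104.7),.06))
t=np.linspace(0,6.28,40);g=np.array([.5455,.1291,.1618])
p=proj(c,np.c_[g[0]+.042*np.cos(t),g[1]+.042*np.sin(t),0*t+g[2]]);print(p.min(0),p.max(0))
print(proj(c,[[.5455,.1291,.1818+.0418]]))
```

```text
[0.62485209 0.16436632 0.06      ]
[263.65592103 167.31749019] [374.02866131 270.60388087]
[[319.45033484 262.25723762]]
```

```bash
python3 -m inch '[{"tx":0.5,"ty":-0.04,"tz":0,"rx":0,"ry":0,"rz":0},{"tx":0.8,"ty":-0.06,"tz":0,"rx":0,"ry":0,"rz":0},{"tx":0.8,"ty":-0.06,"tz":0,"rx":0,"ry":0,"rz":0},{"tx":0.8,"ty":-0.06,"tz":0,"rx":0,"ry":0,"rz":0},{"tx":0.8,"ty":-0.06,"tz":0,"rx":0,"ry":0,"rz":0},{"tx":0.6,"ty":-0.06,"tz":0,"rx":0,"ry":0,"rz":0},{"tx":0,"ty":0,"tz":0,"rx":0,"ry":0,"rz":0},{"tx":0,"ty":0,"tz":0,"rx":0,"ry":0,"rz":0},{"tx":0,"ty":0,"tz":0,"rx":0,"ry":0,"rz":0}]'
python3 - <<'E'
from h import *
todo([.624,.165,.0862])
E
```

```text
time_s: 7.17
tool_pos: [0.6236, 0.1645, 0.1818]
tcp_rot: [0.0, 0.985, 0.173, -0.001]
contact_force: [-0.9, -0.8, -3.1]
finger_gap: 0.0231
gripper_force: 40.0
tcp [0.6236 0.1645 0.1818] units [ 0.04 -0.01  4.78]
```

```bash
python3 -m inch '[{"tx":0.04,"ty":0,"tz":0.4,"rx":0,"ry":0,"rz":0},{"tx":0,"ty":0,"tz":0.7,"rx":0,"ry":0,"rz":0},{"tx":0,"ty":0,"tz":0.7,"rx":0,"ry":0,"rz":0},{"tx":0,"ty":0,"tz":0.5,"rx":0,"ry":0,"rz":0},{"tx":0,"ty":0,"tz":0.5,"rx":0,"ry":0,"rz":0},{"tx":0,"ty":0,"tz":0.5,"rx":0,"ry":0,"rz":0},{"tx":0,"ty":0,"tz":0.5,"rx":0,"ry":0,"rz":0},{"tx":0,"ty":0,"tz":0.4,"rx":0,"ry":0,"rz":0},{"tx":0,"ty":0,"tz":0.3,"rx":0,"ry":0,"rz":0},{"tx":0,"ty":0,"tz":0,"rx":0,"ry":0,"rz":0},{"tx":0,"ty":0,"tz":0,"rx":0,"ry":0,"rz":0}]'
python3 - <<'E'
from h import *
todo([.624,.165,.0862])
E
```

```text
time_s: 8.08
tool_pos: [0.625, 0.1656, 0.092]
tcp_rot: [-0.0, 0.985, 0.174, -0.0]
contact_force: [-1.1, -0.2, -2.8]
finger_gap: 0.0228
gripper_force: 40.0
tcp [0.625  0.1656 0.092 ] units [-0.06  0.01  0.29]
```

```bash
python3 -m inch '[{"tx":0,"ty":0,"tz":0.12,"rx":0,"ry":0,"rz":0},{"tx":0,"ty":0,"tz":0.12,"rx":0,"ry":0,"rz":0},{"tx":0,"ty":0,"tz":0.05,"rx":0,"ry":0,"rz":0},{"tx":0,"ty":0,"tz":0,"rx":0,"ry":0,"rz":0},{"tx":0,"ty":0,"tz":0,"rx":0,"ry":0,"rz":0}]'
python3 - <<'E'
from h import *
c=snap('scene','s4')
cv2.imwrite('pics/s4c.png',cv2.resize(c['pixels'][150:300,370:510],None,fx=4,fy=4,interpolation=2)[:,:,::-1])
E
```

```text
time_s: 8.5
tool_pos: [0.6251, 0.1656, 0.0866]
tcp_rot: [-0.0, 0.985, 0.174, 0.0]
contact_force: [-0.2, -0.3, -1.4]
finger_gap: 0.023
gripper_force: 40.0
```

View pics/s4c.png

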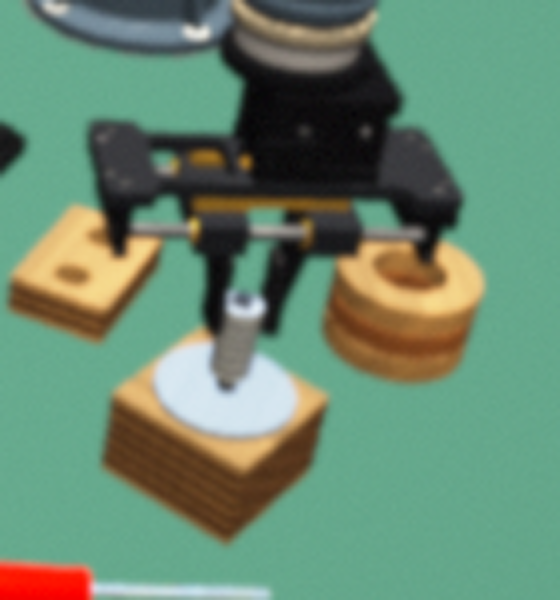

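The crop shows the collar on, or within a millimetre of, the block at crop position (225,390), with the sleeve still up. Next I'll push in small steps and watch the force.

```bash
python3 -m inch '[{"tx":0,"ty":0,"tz":0.06,"rx":0,"ry":0,"rz":0},{"tx":0,"ty":0,"tz":0.06,"rx":0,"ry":0,"rz":0},{"tx":0,"ty":0,"tz":0,"rx":0,"ry":0,"rz":0},{"tx":0,"ty":0,"tz":0,"rx":0,"ry":0,"rz":0}]';python3 -m inch '[{"tx":0,"ty":0,"tz":0.08,"rx":0,"ry":0,"rz":0},{"tx":0,"ty":0,"tz":0.08,"rx":0,"ry":0,"rz":0},{"tx":0,"ty":0,"tz":0.08,"rx":0,"ry":0,"rz":0},{"tx":0,"ty":0,"tz":0,"rx":0,"ry":0,"rz":0},{"tx":0,"ty":0,"tz":0,"rx":0,"ry":0,"rz":0}]'
```

```text
time_s: 8.88
tool_pos: [0.6255, 0.1657, 0.0856]
tcp_rot: [0.0, 0.985, 0.174, 0.001]
contact_force: [-2.1, -0.1, 5.2]
finger_gap: 0.0232
gripper_force: 40.0
time_s: 9.3
tool_pos: [0.6255, 0.1657, 0.0809]
tcp_rot: [0.0, 0.985, 0.174, 0.001]
contact_force: [-2.2, 0.2, 7.4]
finger_gap: 0.0228
gripper_force: 40.0
```

```bash
python3 -m inch '[{"tx":0,"ty":0,"tz":0.08,"rx":0,"ry":0,"rz":0},{"tx":0,"ty":0,"tz":0.08,"rx":0,"ry":0,"rz":0},{"tx":0,"ty":0,"tz":0.08,"rx":0,"ry":0,"rz":0},{"tx":0,"ty":0,"tz":0,"rx":0,"ry":0,"rz":0},{"tx":0,"ty":0,"tz":0,"rx":0,"ry":0,"rz":0}]';python3 -m inch '[{"tx":0,"ty":0,"tz":0.05,"rx":0,"ry":0,"rz":0},{"tx":0,"ty":0,"tz":0,"rx":0,"ry":0,"rz":0},{"tx":0,"ty":0,"tz":0,"rx":0,"ry":0,"rz":0}]'
```

```text
time_s: 9.72
tool_pos: [0.6256, 0.1657, 0.0766]
tcp_rot: [0.0, 0.985, 0.174, 0.001]
contact_force: [-3.1, -0.1, 9.0]
finger_gap: 0.0231
gripper_force: 40.0
time_s: 9.97
tool_pos: [0.6256, 0.1657, 0.0765]
tcp_rot: [0.0, 0.985, 0.174, 0.001]
contact_force: [-5.0, -0.8, 12.9]
finger_gap: 0.023
gripper_force: 40.0
```

```bash
python3 -m inch '[{"tx":0,"ty":0,"tz":0.06,"rx":0,"ry":0,"rz":0},{"tx":0,"ty":0,"tz":0,"rx":0,"ry":0,"rz":0},{"tx":0,"ty":0,"tz":0,"rx":0,"ry":0,"rz":0}]';python3 -m inch '[{"tx":0,"ty":0,"tz":0.06,"rx":0,"ry":0,"rz":0},{"tx":0,"ty":0,"tz":0,"rx":0,"ry":0,"rz":0},{"tx":0,"ty":0,"tz":0,"rx":0,"ry":0,"rz":0}]'
```

```text
time_s: 10.22
tool_pos: [0.6257, 0.1657, 0.0763]
tcp_rot: [0.0, 0.985, 0.174, 0.001]
contact_force: [-5.0, -1.4, 17.6]
finger_gap: 0.0228
gripper_force: 40.0
time_s: 10.47
tool_pos: [0.6258, 0.1658, 0.0761]
tcp_rot: [0.0, 0.985, 0.174, 0.001]
contact_force: [-7.0, -0.2, 21.5]
finger_gap: 0.0228
gripper_force: 40.0
```

The end stop is reached after about 10 mm of travel. I'll ease off the push and check the lateral force before drawing the gauge out.

```bash
python3 -m inch '[{"tx":0,"ty":0,"tz":-0.1,"rx":0,"ry":0,"rz":0},{"tx":0,"ty":0,"tz":-0.1,"rx":0,"ry":0,"rz":0},{"tx":0,"ty":0,"tz":0,"rx":0,"ry":0,"rz":0},{"tx":0,"ty":0,"tz":0,"rx":0,"ry":0,"rz":0}]'
```

```text
time_s: 10.8
tool_pos: [0.6255, 0.1657, 0.0767]
tcp_rot: [0.0, 0.985, 0.174, 0.001]
contact_force: [-2.7, 0.7, 9.2]
finger_gap: 0.0231
gripper_force: 40.0
```

Lateral force falls with the load, so the fit is fine. I'll lift slowly, watching the force.

```bash
python3 -m inch '[{"tx":0,"ty":0,"tz":-0.15,"rx":0,"ry":0,"rz":0},{"tx":0,"ty":0,"tz":-0.15,"rx":0,"ry":0,"rz":0},{"tx":0,"ty":0,"tz":-0.15,"rx":0,"ry":0,"rz":0},{"tx":0,"ty":0,"tz":-0.15,"rx":0,"ry":0,"rz":0},{"tx":0,"ty":0,"tz":0,"rx":0,"ry":0,"rz":0}]';  python3 -m inch '[{"tx":0,"ty":0,"tz":-0.2,"rx":0,"ry":0,"rz":0},{"tx":0,"ty":0,"tz":-0.2,"rx":0,"ry":0,"rz":0},{"tx":0,"ty":0,"tz":0,"rx":0,"ry":0,"rz":0}]'
python3 - <<'E'
from h import *
c=snap('scene','s5')
cv2.imwrite('pics/s5c.png',cv2.resize(c['pixels'][150:300,370:510],None,fx=4,fy=4,interpolation=2)[:,:,::-1])
E
```

```text
time_s: 11.22
tool_pos: [0.6254, 0.1656, 0.0873]
tcp_rot: [0.0, 0.985, 0.173, 0.0]
contact_force: [-1.1, -0.4, -1.6]
finger_gap: 0.0232
gripper_force: 40.0
time_s: 11.47
tool_pos: [0.6256, 0.1657, 0.096]
tcp_rot: [0.0, 0.985, 0.173, 0.001]
contact_force: [0.1, -0.9, -0.1]
finger_gap: 0.0228
gripper_force: 40.0
```

View pics/s5c.png

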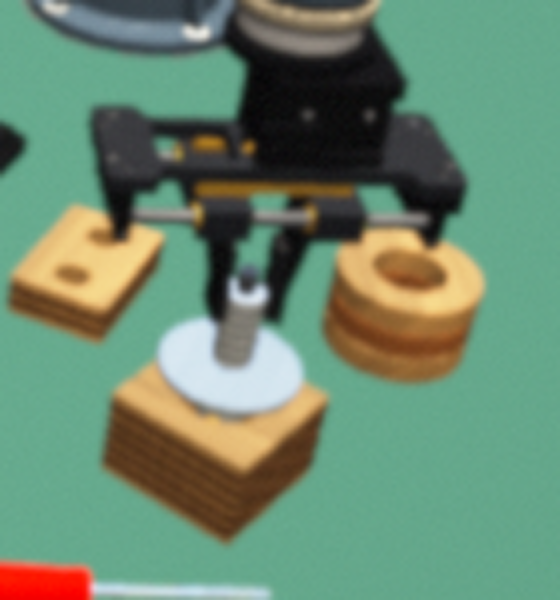

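The crop shows the collar clear of the block, the stem tip now standing above the sleeve (so it's locked down), and the block unmoved. I'll lift clear and return.

```bash
python3 -m inch '[{"tx":0,"ty":0,"tz":-0.3,"rx":0,"ry":0,"rz":0},{"tx":0,"ty":0,"tz":-0.4,"rx":0,"ry":0,"rz":0},{"tx":0,"ty":0,"tz":-0.5,"rx":0,"ry":0,"rz":0},{"tx":0,"ty":0,"tz":-0.5,"rx":0,"ry":0,"rz":0},{"tx":0,"ty":0,"tz":-0.6,"rx":0,"ry":0,"rz":0},{"tx":0,"ty":0,"tz":-0.6,"rx":0,"ry":0,"rz":0},{"tx":0,"ty":0,"tz":-0.6,"rx":0,"ry":0,"rz":0},{"tx":0,"ty":0,"tz":-0.4,"rx":0,"ry":0,"rz":0},{"tx":0,"ty":0,"tz":0,"rx":0,"ry":0,"rz":0},{"tx":0,"ty":0,"tz":0,"rx":0,"ry":0,"rz":0}]'
python3 -m inch '[{"tx":-0.3,"ty":0.5,"tz":0,"rx":0,"ry":0,"rz":0},{"tx":-0.6,"ty":1,"tz":0,"rx":0,"ry":0,"rz":0},{"tx":-0.6,"ty":1,"tz":0,"rx":0,"ry":0,"rz":0},{"tx":-0.6,"ty":1,"tz":0,"rx":0,"ry":0,"rz":0},{"tx":-0.6,"ty":1,"tz":0,"rx":0,"ry":0,"rz":0},{"tx":-0.6,"ty":1,"tz":0,"rx":0,"ry":0,"rz":0},{"tx":-0.6,"ty":1,"tz":0,"rx":0,"ry":0,"rz":0},{"tx":-0.6,"ty":1,"tz":0,"rx":0,"ry":0,"rz":0},{"tx":-0.6,"ty":1,"tz":0,"rx":0,"ry":0,"rz":0},{"tx":-0.6,"ty":1,"tz":0,"rx":0,"ry":0,"rz":0}]'
python3 -m inch '[{"tx":-0.6,"ty":1,"tz":0,"rx":0,"ry":0,"rz":0},{"tx":-0.6,"ty":1,"tz":0,"rx":0,"ry":0,"rz":0},{"tx":-0.6,"ty":1,"tz":0,"rx":0,"ry":0,"rz":0},{"tx":-0.6,"ty":1,"tz":0,"rx":0,"ry":0,"rz":0},{"tx":-0.6,"ty":1,"tz":0,"rx":0,"ry":0,"rz":0},{"tx":-0.6,"ty":1,"tz":0,"rx":0,"ry":0,"rz":0},{"tx":-0.3,"ty":0.9,"tz":0,"rx":0,"ry":0,"rz":0},{"tx":0,"ty":0.4,"tz":0,"rx":0,"ry":0,"rz":0},{"tx":0,"ty":0,"tz":0,"rx":0,"ry":0,"rz":0},{"tx":0,"ty":0,"tz":0,"rx":0,"ry":0,"rz":0}]'
python3 - <<'E'
from h import *
todo([.5493,-.2238,.0863])
E
```

```text
time_s: 12.35
tool_pos: [0.6254, 0.1657, 0.1739]
tcp_rot: [0.0, 0.985, 0.174, 0.001]
contact_force: [0.0, -0.5, -2.3]
finger_gap: 0.023
gripper_force: 40.0
time_s: 13.18
tool_pos: [0.5813, -0.0536, 0.172]
tcp_rot: [-0.0, 0.985, 0.173, -0.001]
contact_force: [0.2, -0.7, -2.0]
finger_gap: 0.0231
gripper_force: 40.0
time_s: 14.02
tool_pos: [0.5589, -0.2154, 0.1724]
tcp_rot: [-0.001, 0.985, 0.173, -0.001]
contact_force: [-0.2, 0.9, -2.7]
finger_gap: 0.023
gripper_force: 40.0
tcp [ 0.5589 -0.2154  0.1724] units [-0.59  0.24  4.3 ]
```

Run:
```python
from h import *
t=np.linspace(0,2*np.pi,60);ims=[]
for n,f in(('s5',0),('s5',1)):
    c=ld(n);im=c['pixels'].copy()
    x0,y0=245,165
    I=cv2.resize(im[y0:y0+75,x0:x0+95],None,fx=4,fy=4,interpolation=2)
    if f:
        for r in(.033,.045):
            p=proj(c,np.c_[.5493+r*np.cos(t),-.2238+r*np.sin(t),0*t+.07])
            cv2.polylines(I,[((p-[x0,y0]+.5)*4).astype(int)],True,(255,255,0),1)
    ims.append(I)
cv2.imwrite('pics/st.png',np.hstack(ims)[:,:,::-1])
```

```text
(no output)
```

View pics/st.png

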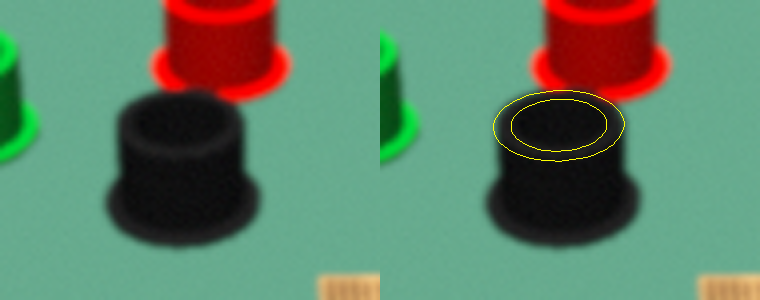

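The empty stand's rim in the crop is concentric with the predicted circles to about 1 mm, so I'm lowering the gauge.

```bash
python3 -m inch '[{"tx":-0.3,"ty":0.12,"tz":0,"rx":0,"ry":0,"rz":0},{"tx":-0.29,"ty":0.12,"tz":0,"rx":0,"ry":0,"rz":0},{"tx":0,"ty":0,"tz":0.3,"rx":0,"ry":0,"rz":0},{"tx":0,"ty":0,"tz":0.5,"rx":0,"ry":0,"rz":0},{"tx":0,"ty":0,"tz":0,"rx":0,"ry":0,"rz":0},{"tx":0,"ty":0,"tz":0,"rx":0,"ry":0,"rz":0}]'
python3 - <<'E'
from h import *
todo([.5493,-.2238,.0863])
E
```

```text
time_s: 14.52
tool_pos: [0.5492, -0.2234, 0.1558]
tcp_rot: [-0.001, 0.985, 0.174, -0.001]
contact_force: [0.1, -1.4, -1.3]
finger_gap: 0.0232
gripper_force: 40.0
tcp [ 0.5492 -0.2234  0.1558] units [0.   0.03 3.48]
```

```bash
python3 -m inch '[{"tx":0,"ty":0,"tz":0.3,"rx":0,"ry":0,"rz":0},{"tx":0,"ty":0,"tz":0.4,"rx":0,"ry":0,"rz":0},{"tx":0,"ty":0,"tz":0.4,"rx":0,"ry":0,"rz":0},{"tx":0,"ty":0,"tz":0.4,"rx":0,"ry":0,"rz":0},{"tx":0,"ty":0,"tz":0.4,"rx":0,"ry":0,"rz":0},{"tx":0,"ty":0,"tz":0.4,"rx":0,"ry":0,"rz":0},{"tx":0,"ty":0,"tz":0.4,"rx":0,"ry":0,"rz":0},{"tx":0,"ty":0,"tz":0.4,"rx":0,"ry":0,"rz":0},{"tx":0,"ty":0,"tz":0.2,"rx":0,"ry":0,"rz":0},{"tx":0,"ty":0,"tz":0,"rx":0,"ry":0,"rz":0},{"tx":0,"ty":0,"tz":0,"rx":0,"ry":0,"rz":0}]'; python3 -m inch '[{"tx":0,"ty":0,"tz":0.08,"rx":0,"ry":0,"rz":0},{"tx":0,"ty":0,"tz":0.05,"rx":0,"ry":0,"rz":0},{"tx":0,"ty":0,"tz":0,"rx":0,"ry":0,"rz":0},{"tx":0,"ty":0,"tz":0,"rx":0,"ry":0,"rz":0}]'
```

```text
time_s: 15.43
tool_pos: [0.55, -0.2243, 0.0908]
tcp_rot: [-0.0, 0.985, 0.174, -0.0]
contact_force: [0.6, -0.5, -0.6]
finger_gap: 0.0229
gripper_force: 40.0
time_s: 15.77
tool_pos: [0.5502, -0.2244, 0.0887]
tcp_rot: [0.0, 0.985, 0.174, 0.0]
contact_force: [0.3, 0.0, -1.6]
finger_gap: 0.023
gripper_force: 40.0
```

```bash
python3 -m inch '[{"tx":0,"ty":0,"tz":0.06,"rx":0,"ry":0,"rz":0},{"tx":0,"ty":0,"tz":0.05,"rx":0,"ry":0,"rz":0},{"tx":0,"ty":0,"tz":0,"rx":0,"ry":0,"rz":0},{"tx":0,"ty":0,"tz":0,"rx":0,"ry":0,"rz":0}]'; python3 -m inch '[{"tx":0,"ty":0,"tz":0.06,"rx":0,"ry":0,"rz":0},{"tx":0,"ty":0,"tz":0,"rx":0,"ry":0,"rz":0},{"tx":0,"ty":0,"tz":0,"rx":0,"ry":0,"rz":0}]'
```

```text
time_s: 16.1
tool_pos: [0.5503, -0.2244, 0.0867]
tcp_rot: [0.0, 0.985, 0.174, 0.0]
contact_force: [-0.0, 0.0, 1.3]
finger_gap: 0.0228
gripper_force: 40.0
time_s: 16.35
tool_pos: [0.5503, -0.2245, 0.0861]
tcp_rot: [0.0, 0.985, 0.174, 0.0]
contact_force: [-1.6, 1.2, 5.9]
finger_gap: 0.0229
gripper_force: 40.0
```

The collar rests on the rim at the expected height. I'll open the gripper and rise straight up.

```bash
python3 -m inch '[{"tx":0,"ty":0,"tz":0,"rx":0,"ry":0,"rz":0},{"tx":0,"ty":0,"tz":0,"rx":0,"ry":0,"rz":0},{"tx":0,"ty":0,"tz":0,"rx":0,"ry":0,"rz":0},{"tx":0,"ty":0,"tz":0,"rx":0,"ry":0,"rz":0},{"tx":0,"ty":0,"tz":0,"rx":0,"ry":0,"rz":0},{"tx":0,"ty":0,"tz":0,"rx":0,"ry":0,"rz":0},{"tx":0,"ty":0,"tz":0,"rx":0,"ry":0,"rz":0},{"tx":0,"ty":0,"tz":0,"rx":0,"ry":0,"rz":0},{"tx":0,"ty":0,"tz":0,"rx":0,"ry":0,"rz":0},{"tx":0,"ty":0,"tz":0,"rx":0,"ry":0,"rz":0}]' -1; python3 -m inch '[{"tx":0,"ty":0,"tz":-0.3,"rx":0,"ry":0,"rz":0},{"tx":0,"ty":0,"tz":-0.7,"rx":0,"ry":0,"rz":0},{"tx":0,"ty":0,"tz":-1,"rx":0,"ry":0,"rz":0},{"tx":0,"ty":0,"tz":-1,"rx":0,"ry":0,"rz":0},{"tx":0,"ty":0,"tz":-1,"rx":0,"ry":0,"rz":0},{"tx":0,"ty":0,"tz":-1,"rx":0,"ry":0,"rz":0},{"tx":-1,"ty":0,"tz":0,"rx":0,"ry":0,"rz":0},{"tx":-1,"ty":0,"tz":0,"rx":0,"ry":0,"rz":0},{"tx":-1,"ty":0,"tz":0,"rx":0,"ry":0,"rz":0},{"tx":0,"ty":0,"tz":0,"rx":0,"ry":0,"rz":0},{"tx":0,"ty":0,"tz":0,"rx":0,"ry":0,"rz":0}]'
python3 - <<'E'
from h import *
c=snap('wrist','w6');d=snap('scene','s6')
I=cv2.resize(d['pixels'][150:300,240:480],None,fx=2.2,fy=2.2,interpolation=2)
J=cv2.resize(c['pixels'][60:260,200:400],(330,330))
cv2.imwrite('pics/f.png',np.vstack([I,np.pad(J[60:,:],((0,0),(0,528-330),(0,0)))])[:,:,::-1])
E
```

```text
time_s: 17.18
tool_pos: [0.55, -0.2243, 0.085]
tcp_rot: [-0.0, 0.985, 0.174, -0.0]
contact_force: [0.8, 0.7, -0.5]
finger_gap: 0.0814
gripper_force: 0.0
time_s: 18.1
tool_pos: [0.4933, -0.2451, 0.1856]
tcp_rot: [0.0, 0.985, 0.173, 0.0]
contact_force: [-0.4, -0.9, 0.5]
finger_gap: 0.0871
gripper_force: 0.0
```

View pics/f.png

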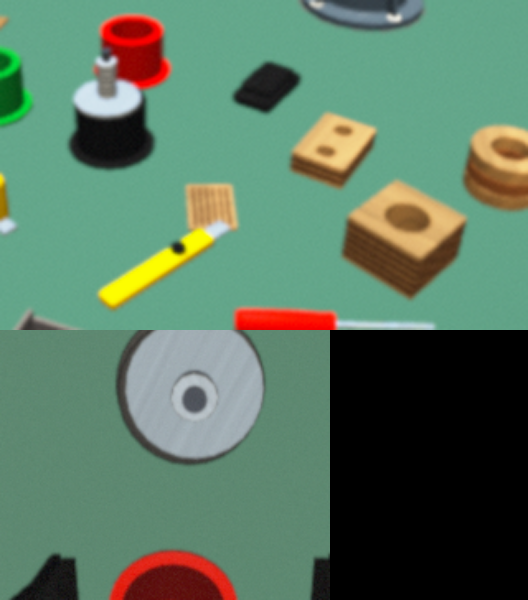

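The gauge hangs level in its stand with the sleeve down and the stem tip showing at crop (107,60). The block stands unmoved, and the gripper is clear.

```bash
python3 -c "
from workcell import ctrl
print(ctrl.finish_job())"
```

```text
the job is handed in; nothing more can be done
None
```

The gauge was locked in the bore, drawn out still locked, and is hanging by its collar in its stand, let go; the block is upright where it was, and I handed the job in at about 18 s (no verdict was shown).

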